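# Shut the casting frame and pin it

### The arm

A 7-joint arm with a two-finger parallel gripper is mounted at the origin on the work surface; the furniture and walls round the work are solid. World frame = base frame: x ahead of the robot, y to its left, z up, the work surface at z = 0. Lengths are in m, angles in rad, forces in N, time in s.
With the tool pointing down it reaches from about 0.425 to 0.975 m from the base axis. Payload 16.7 kg.
Tool frame: the origin (TCP) lies at the very end of the fingers, on their centre line; the grasp point (between the pads) lies 19 mm behind it; z points along the fingers, y is the direction in which the jaws open and shut (so a half turn about z gives the same grasp; the last joint's range is limited). The gripper opens to 85 mm and grips with 20 to 120 N. Pads are 22 mm wide; open, the fingers measure 114 mm over their backs; the gripper's body (76 mm by 85 mm) begins 54 mm behind the grasp point. The pads swing forward as they close: fully open they stand 13 mm farther back than shut.
Start: joints at [-1.466, 0.426, 0.074, 1.606, -0.034, 1.111, -0.067], TCP at [0.17, 0.653, 0.231] pointing down, gripper open.
Joint ranges: [-2.85, 2.85], [-0.5, 2.14], [-1.23, 1.37], [0.21, 2.46], [-1.02, 4.16], [0.16, 2.05], [-2.73, 2.73]. Speed limits (rad/s): [1.89, 1.89, 2.39, 2.39, 3.01, 3.01, 3.01].

### API

Orientations are given as [roll, pitch, yaw] about the fixed x, y, z axes, in that order (R = Rz(yaw) Ry(pitch) Rx(roll)).
In Python, from workcell import read_state, snapshot, camera_info, close_job gives the robot as it stands.
- The arm moves only by the tool jog_arm, never from a script. Its argument "rows" is one flat list of numbers, 7 for each row, row after row: the shift along the tool's x, y, z in m, then the turn, a rotation vector about the tool's x, y, z in degrees, then the gripper's target within -1 to 1 (fully open at 1, half-way at 0, shut at -1). In form: [dx, dy, dz, wx, wy, wz, claw, dx, dy, dz, wx, wy, wz, claw, ...]. A call has 1 to 10 rows; each row shifts and turns the pose as measured when the row begins, along the tool's axes as they then stand; what a row does not reach is not made up. A row lasts 1/8 s, in which the tool goes at most 62.5 mm and 10.7 degrees, less where a joint would pass 70% of its speed; a pose out of reach is approached as far as the arm can. A call is refused whole if a number of a shift passes 0.0625 or a number of a turn 10.7, either way. A call with a gripper value outside its range is refused whole. The fingers move at their own pace and stop on an object; "force" is the grip in N (left out, the last holds). Time passes only in rows, so rows that do not move let the fingers close. It gives the time, the measured TCP pose, the force and the opening at its end, in the units of the state.
- read_state(): the state, without advancing time (a new reading comes with each control period).
- snapshot(name): name is "scene" or "top"; returns the picture (480x640x3 uint8, red, green, blue); there is no depth.
- camera_info(name): a dict with "intrinsics" (3x3 intrinsics, pixels), "cam_to_world" (4x4, takes a point from camera to world coordinates). Camera axes: x right, y up, looking along -z (the intrinsics and any distortion apply to the point x, -y, -z); pixel columns grow to the right and rows downward; lengths in m; the calibration is good to about 2 mm. A picture is of the moment at which its call begins. camera_info takes no time and is no camera call.
- close_job(): hands the job in, once; it reports no verdict.
The state is a dict: "time": time; "qpos": joint angles; "joint_velocities": joint speeds; "effort": joint torques, N m; "tcp_pos": TCP position; "eef_rot": TCP orientation; "contact_force": force on the tool from outside, world axes, zero at the start; "torque": the same for the moment, N m; "opening": finger opening in m.
Only numpy, scipy, OpenCV 4.12 (cv2) and the standard library are available. Lean on these libraries where they do the work, as an engineer would, in place of code of your own. Each camera call takes 0.05 s, during which the arm holds its last target.

### The job

Swing the gate of the wooden casting frame fully shut, then take the orange-headed pin out of its wooden block and thread it down through the blue latch post: upper ear, gate tongue, lower ear, until its collar sits on the white rubber cushion of the upper ear. The post can be clamped anywhere along its slots, so feel for the hole gently: never lean hard on the frame, and leave the wooden stamp and the orange pot where they stand.

Things in the scene. Friction and masses are not known exactly. Their poses are not given: they have to be found in the camera images.
- frame: Fixed casting frame of light boards, 88 mm high, round a small pale pot, on a 300x230x10 mm plywood base. Origin: on the table under the middle; z up. Its -y side is the gate, hinged at frame x = +111, y = -90 mm, running along x when shut; its free end and the blue latch post are at the -x end. 15 N of push is enough everywhere; over 60 N of contact does damage.
- gate (a joint): Gate angle in rad: 0 = fully shut (hard stop), positive = swung open to the frame's -y side. It stays where left (stiff hinge, about 2 N at the push pad moves it). Board 14 mm thick, 13 to 87 mm above the table, reaching 196 mm from the hinge; a steel tongue carries on to 286 mm.
- gate_push (a point): Middle of the face of the black rubber push pad (44x44 mm, standing 18 mm off the gate's outer face), 150 mm from the hinge, 55 mm above the table: push here, along the frame's +y, to shut the gate. The pad gives 4 N per mm, 5 mm at most. It moves with the gate; shut, it lies at frame x = -39, y = -115 mm.
- latch_mid (a point): Middle of the travel of the post's hole, level with the top of the upper ear's cushion, 96 mm above the table; fixed to the frame at x = -130, y = -90 mm. The post is clamped in slots: the vertical hole axis is up to 12 mm from here to the frame's -x or +x side (not reported; y exact). Ears 44 mm along x, 34 mm along y, centred on the hole, 4 mm thick, holes 11.5 mm.
- pin: Steel pin 10 mm thick, 80 mm long below its collar, nose tapering to 8 mm over the last 3 mm; collar 24 mm wide, 6 mm thick; above it a round orange head, 20 mm wide, 40 mm high, to grip. Origin: on the axis at the collar's underside; z up to the head. About 0.09 kg. Starts upright in the block, collar on the block's top, 95 mm above the table.
- block: Fixed brown wooden block 62x70x95 mm with one upright 12 mm hole in the middle, 86 mm deep, in which the pin stands. Origin: centre of its underside.
- wood_stamp: Turned wooden hand stamp 26 mm wide, 67 mm high, standing upright, a bystander. Origin: centre of its underside.
- orange_pot: Orange round pot 88 mm wide, 90 mm high, a bystander. Origin: centre of its underside.
- tongue (a point): Centre of the slot in the gate's steel tongue, on the tongue's top face, 66 mm above the table, 241 mm from the hinge; moves with the gate. Tongue 4 mm thick, 30 mm wide; slot 37 mm along the gate, 12.5 mm across, so the pin passes wherever the post is clamped.
- latch_low (a point): Same point as latch_mid but level with the lower ear's top, 36 mm above the table, fixed to the frame. Under the lower ear a spring plunger rubs on the pin: from about 15 mm above home it takes roughly 4 to 10 N of push; its own weight does not suffice.
- cushion (a point): Middle of the travel of the upper ear's hole, level with the top of the steel of the upper ear, 90 mm above the table, fixed to the frame 6 mm under latch_mid. On this ear lies a white rubber cushion 44x34x6 mm with the same hole; it gives 8 N per mm, 3 mm at most. The pin's collar finally rests on it, nearly uncompressed.

How it is judged:
On the way, in this order (a step that is already met when the one before it is completed fails the run):
1. the gate is fully shut, before the pin enters the latch (value of joint gate below 0.012 rad and distance between pin and latch_mid above 0.078 m), for 0.1 s.
2. the pin is through the upper ear, upright, on its way down (horizontal distance between pin and latch_mid below 0.016 m and z of pin in the frame of frame between 0.11 and 0.166 m and angle between pin's own z axis and vertical below 0.12 rad), for 0.05 s.
At the end, for the whole second after the job is handed in: The gate is shut (within 0.015 rad), the pin stands upright (within 0.06 rad) through the latch's three holes with its collar down on the upper ear's cushion (within 2 mm), released and at rest (value of joint gate below 0.015 rad and z of pin in the frame of frame below 0.098 m and horizontal distance between pin and latch_mid below 0.015 m and angle between pin's own z axis and vertical below 0.06 rad and linear speed of pin below 0.02 m/s); the robot touches nothing.
It fails at once if the frame, its gate or its latch post is pushed with more than 60 N (contact force between frame and anything else above 60 N).
It fails at once if the wooden stamp or the orange pot is moved by more than 20 mm (distance of any of wood_stamp, orange_pot from where it was at the start of the episode above 0.02 m).
It also fails if it takes over 72 s, if anything falls off the work surface, if the arm or the gripper's body presses on something with over 40 N, if the wrist force passes 120 N, or if a joint passes its speed limit or range.

## Working session

There is one attempt and no reset: what is moved stays moved. The work goes in short steps, Python scripts to look and compute and a tool call to move; the robot and the scene stay as the last step left them, time stands still between calls to the robot, and variables do not carry over. Pictures are saved under pics/ and viewed, and the job is handed in when it is done.

Besides the shell and the picture viewer there is one more tool, called after "Call:" in YAML: its name, and indented under it one key for each argument. jog_arm: Moves the arm, as the interface text tells. Its arguments: {"type":"object","properties":{"rows":{"type":"array"},"force":{"type":"number"}},"required":["rows"]}

```bash
mkdir -p pics
cat > h.py <<'E'
import numpy as np, cv2
from workcell import read_state, snapshot, camera_info, close_job
def save(name,fn):
    im=snapshot(name); cv2.imwrite('pics/'+fn,im[:,:,::-1]); return im
def ray(name,u,v):
    c=camera_info(name);K=np.array(c['intrinsics']);T=np.array(c['cam_to_world'])
    d=np.linalg.inv(K)@np.array([u,v,1.]);d=np.array([d[0],-d[1],-d[2]])
    return T[:3,3],T[:3,:3]@d
def atz(name,u,v,z):
    o,d=ray(name,u,v);return o+d*(z-o[2])/d[2]
def proj(name,p):
    c=camera_info(name);K=np.array(c['intrinsics']);T=np.array(c['cam_to_world'])
    q=T[:3,:3].T@(np.array(p)-T[:3,3]);q=K@np.array([q[0],-q[1],-q[2]]);return q[:2]/q[2]
def crop(fn,out,x0,y0,x1,y1,s):
    im=cv2.imread('pics/'+fn)[y0:y1,x0:x1];cv2.imwrite('pics/'+out,cv2.resize(im,None,fx=s,fy=s,interpolation=cv2.INTER_CUBIC))
E
python3 - <<'E'
from h import *
save('scene','s0.png');save('top','t0.png')
for n in('scene','top'):print(camera_info(n))
print(read_state())
E
```

```text
{'intrinsics': array([[515.80155801,   0.        , 321.49036339],
       [  0.        , 515.80155801, 241.0583751 ],
       [  0.        ,   0.        ,   1.        ]]), 'cam_to_world': array([[-0.88363216,  0.24954416, -0.3961337 ,  0.26432663],
       [-0.46811164, -0.48555955,  0.73831119,  0.61034005],
       [-0.00810526,  0.83783031,  0.54587056,  0.57254258],
       [ 0.        ,  0.        ,  0.        ,  1.        ]])}
{'intrinsics': array([[443.40044026,   0.        , 322.71720405],
       [  0.        , 443.40044026, 239.39118266],
       [  0.        ,   0.        ,   1.        ]]), 'cam_to_world': array([[-0.02182941,  0.98855925, -0.14924503,  0.50536749],
       [-0.99941715, -0.01765846,  0.0292154 , -0.04531446],
       [ 0.02624572,  0.14979579,  0.98836855,  1.1189318 ],
       [ 0.        ,  0.        ,  0.        ,  1.        ]])}
{'time': 0.1, 'qpos': array([-1.46550011,  0.42667642,  0.0738852 ,  1.60655122, -0.03411613,
        1.11077616, -0.06709936]), 'joint_velocities': array([ 2.71796740e-05,  3.50011916e-04,  1.23461018e-04, -2.18482870e-03,
       -3.60999516e-04, -4.02789462e-04,  7.43208563e-04]), 'effort': array([ 8.67987110e-03, -9.51520014e+01,  3.77142370e+00, -4.64400601e+01,
        1.96130562e-02,  6.54761883e-03,  4.15252472e-06]), 'tcp_pos': array([0.17008072, 0.65284347, 0.2306733 ]), 'eef_rot': array([-3.14044470e+00,  8.03836896e-05,  2.88672876e+00]), 'contact_force': array([ 0.76319869, -0.16500303, -0.1516947 ]), 'torque': array([-0.02915224,  0.00411693,  0.0325453 ]), 'opening': 0.08573378140833458}
```

View pics/s0.png

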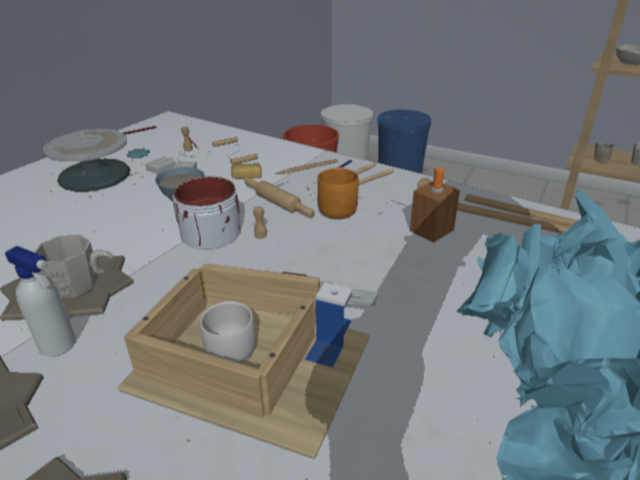

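View pics/t0.png

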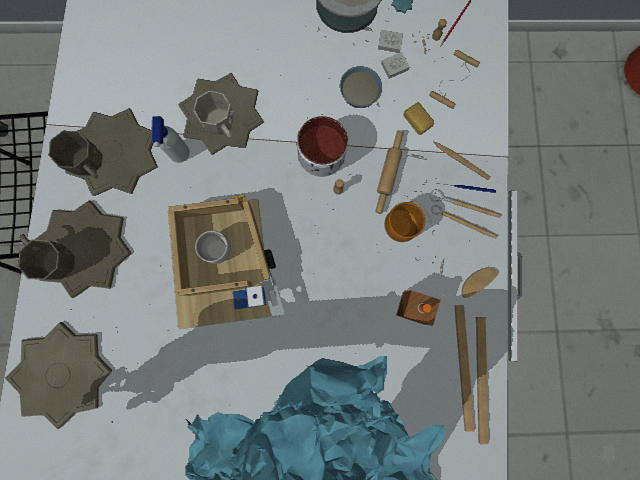

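Run:
```python
from h import *
crop('t0.png','t0a.png',155,185,305,335,5)
crop('t0.png','t0b.png',320,170,470,340,3.5)
crop('s0.png','s0a.png',110,250,390,460,2.8)
crop('s0.png','s0b.png',230,140,480,260,3.2)
```

```text
(no output)
```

View pics/t0a.png

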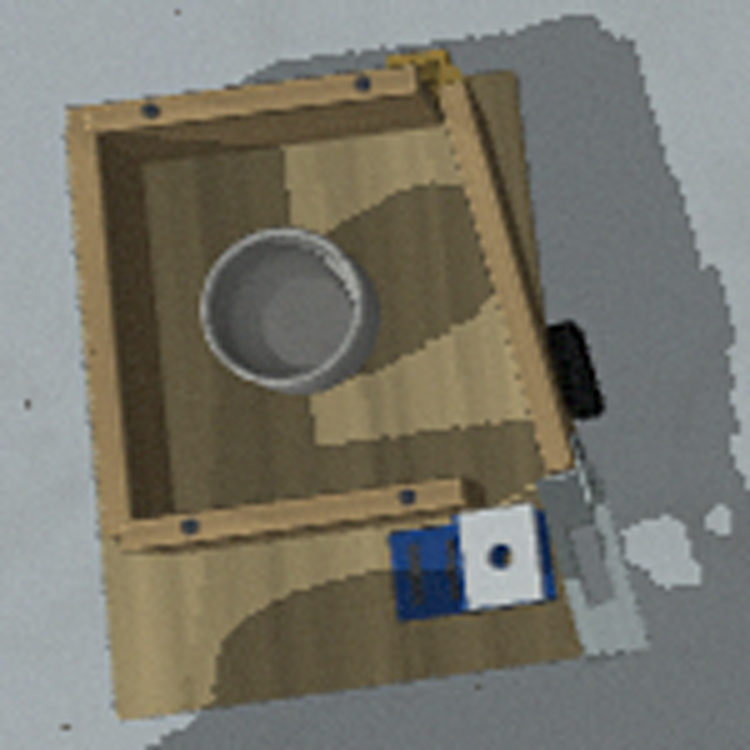

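View pics/t0b.png

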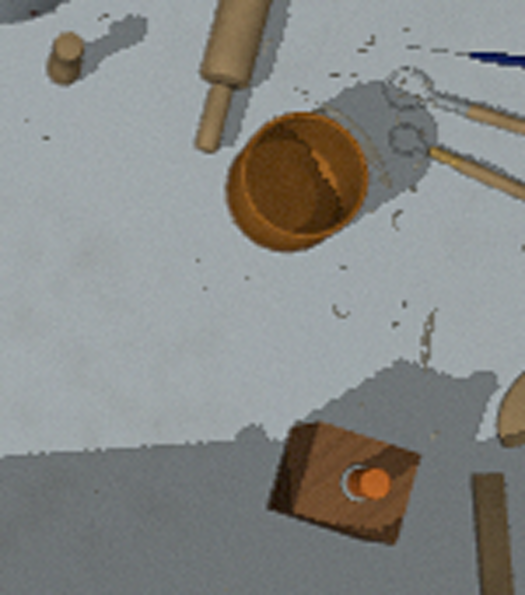

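View pics/s0a.png

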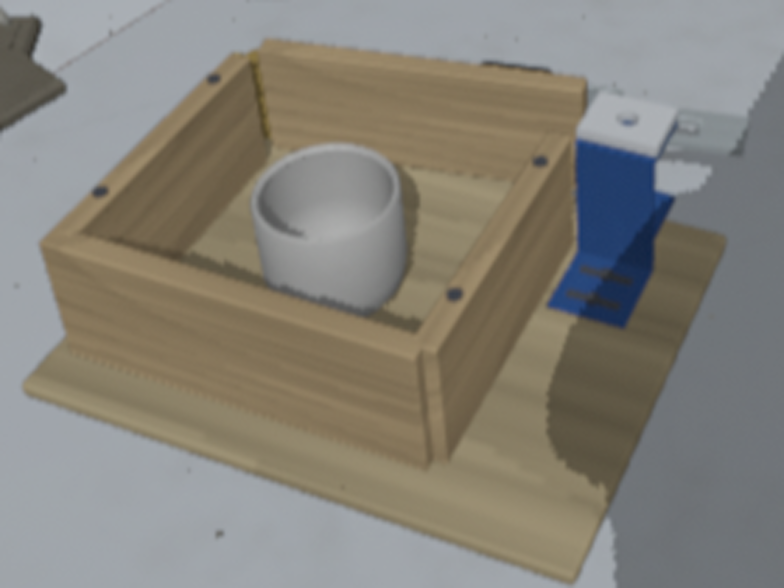

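View pics/s0b.png

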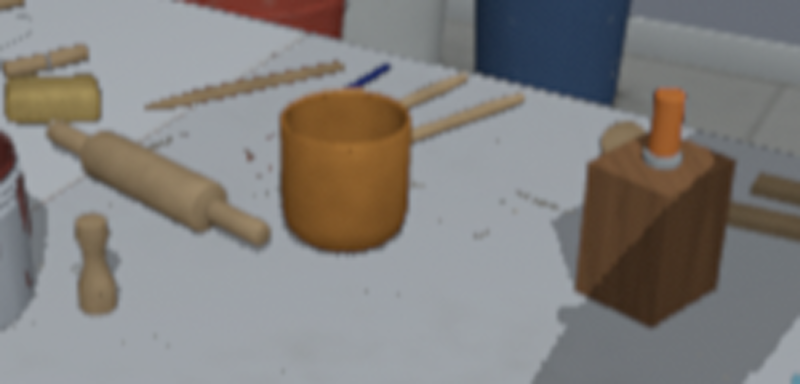

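Run:
```python
from h import *
def tp(x,y):return (155+(x+.5)/5-.5,185+(y+.5)/5-.5)
def sp(x,y):return (110+(x+.5)/2.8-.5,250+(y+.5)/2.8-.5)
def p(l,c,uv,z):print(l,np.round(uv,1),atz(c,*uv,z).round(4))
p('hole top','top',tp(501,556),.096)
p('cush top','top',tp(503.7,557),.096)
p('hole sc','scene',sp(628,118),.096)
for n,q,z in [('baseBL',(120,718),.01),('baseBR',(583,655),.01),('baseTR',(519,70),.01),('wallTL',(67,107),.088),('wallBL',(114,525),.088),('hingepostTR',(415,67),.088),('cornerBRwall',(463,480),.088),('gate free outer',(575,465),.087),('gate hinge end outer',(462,82),.087),('tongue tip R',(650,648),.066),('tongue tip L',(585,655),.066),('slot c',(592,567),.066)]:p(n,'top',tp(*q),z)
for n,q,z in [('base near',(573,580),.01),('base right',(725,238),.01),('base left',(25,385),.01)]:p(n,'scene',sp(*q),z)
def bp(x,y):return (320+(x+.5)/3.5-.5,170+(y+.5)/3.5-.5)
def cp(x,y):return (230+(x+.5)/3.2-.5,140+(y+.5)/3.2-.5)
p('head top','top',bp(375,485),.141)
p('head top','scene',cp(669,93),.141)
p('collar','scene',cp(662,158),.098)
for q in [(323,422),(420,455),(395,545),(305,512)]:p('block top','top',bp(*q),.095)
p('pot','top',bp(298,180),.09); p('stamp','top',bp(68,47),.067)
```

```text
hole top [254.8 295.8] [0.5325 0.0822 0.096 ]
cush top [255.3 296. ] [0.532 0.081 0.096]
hole sc [334.  291.8] [0.5299 0.0782 0.096 ]
baseBL [178.6 328.2] [0.4604 0.2777 0.01  ]
baseBR [271.2 315.6] [0.4856 0.0527 0.01  ]
baseTR [258.4 198.6] [0.7812 0.084  0.01  ]
wallTL [168. 206.] [0.7472 0.2873 0.088 ]
wallBL [177.4 289.6] [0.5506 0.26   0.088 ]
hingepostTR [237.6 198. ] [0.764  0.1241 0.088 ]
cornerBRwall [247.2 280.6] [0.5679 0.1008 0.088 ]
gate free outer [269.6 277.6] [0.5739 0.0492 0.087 ]
gate hinge end outer [247. 201.] [0.7566 0.102  0.087 ]
tongue tip R [284.6 314.2] [0.4891 0.0165 0.066 ]
tongue tip L [271.6 315.6] [0.4866 0.0469 0.066 ]
slot c [273. 298.] [0.5273 0.0434 0.066 ]
base near [314.3 456.8] [0.4552 0.2785 0.01  ]
base right [368.6 334.7] [0.4818 0.0524 0.01  ]
base left [118.6 387.2] [0.7497 0.3099 0.01  ]
head top [426.8 308.2] [ 0.4963 -0.2992  0.141 ]
head top [438.7 168.7] [ 0.4953 -0.3053  0.141 ]
collar [436.5 189. ] [ 0.4941 -0.3032  0.098 ]
block top [411.9 290.2] [ 0.5377 -0.279   0.095 ]
block top [439.6 299.6] [ 0.5147 -0.3421  0.095 ]
block top [432.5 325.4] [ 0.4569 -0.3221  0.095 ]
block top [406.8 315.9] [ 0.4795 -0.2641  0.095 ]
pot [404.8 221.1] [ 0.7012 -0.2716  0.09  ]
stamp [339.1 183.1] [ 0.803  -0.1195  0.067 ]
```

Call:
jog_arm:
  rows: [0, 0, -0.03, 0, 0, -10.4, -1, 0, 0, -0.03, 0, 0, -10.4, -1, -0.024, -0.044, 0, 0, 0, 0, -1, -0.024, -0.044, 0, 0, 0, 0, -1, -0.024, -0.044, 0, 0, 0, 0, -1, -0.024, -0.044, 0, 0, 0, 0, -1, -0.024, -0.044, 0, 0, 0, 0, -1, -0.024, -0.044, 0, 0, 0, 0, -1]

```text
time: 1.1
tcp_pos: [0.3464, 0.4022, 0.2898]
eef_rot: [-3.136, -0.003, -3.015]
contact_force: [1.5, 0.5, -0.0]
opening: 0.0001
```

```bash
cat > st.py <<'E'
from h import *
s=read_state()
for k in('time','qpos','tcp_pos','eef_rot','contact_force','torque','opening'):print(k,np.round(s[k],4))
E
python3 st.py
```

```text
time 1.1
qpos [-1.0952  0.1404  0.1263  1.8583 -0.0176  1.1502  0.7346]
tcp_pos [0.3464 0.4022 0.2898]
eef_rot [-3.1359e+00 -3.0000e-03 -3.0149e+00]
contact_force [ 1.4751  0.4842 -0.0432]
torque [ 0.0073 -0.0042 -0.0492]
opening 0.0001
```

Call:
jog_arm:
  rows: [-0.025, -0.048, 0, 0, 0, 0, -1, -0.025, -0.048, 0, 0, 0, 0, -1, -0.025, -0.048, 0, 0, 0, 0, -1, -0.025, -0.048, 0, 0, 0, 0, -1, -0.025, -0.048, 0, 0, 0, 0, -1, -0.025, -0.048, 0, 0, 0, 0, -1, -0.025, -0.048, 0, 0, 0, 0, -1, -0.025, -0.048, 0, 0, 0, 0, -1, -0.025, -0.048, 0, 0, 0, 0, -1, 0, 0, 0, 0, 0, 0, -1]

```text
time: 2.35
tcp_pos: [0.6314, -0.0166, 0.2902]
eef_rot: [-3.134, -0.005, -3.018]
contact_force: [-0.2, 0.9, 0.3]
opening: -0.0001
```

```bash
python3 st.py
python3 - <<'E'
from h import *
save('top','t1.png');save('scene','s1.png')
E
```

```text
time 2.35
qpos [-0.4465  0.3336  0.4768  1.6577 -0.1541  1.1929  1.7595]
tcp_pos [ 0.6314 -0.0166  0.2902]
eef_rot [-3.1345 -0.0045 -3.0182]
contact_force [-0.1775  0.8949  0.2589]
torque [-0.0019 -0.0131 -0.0045]
opening -0.0001
```

View pics/s1.png

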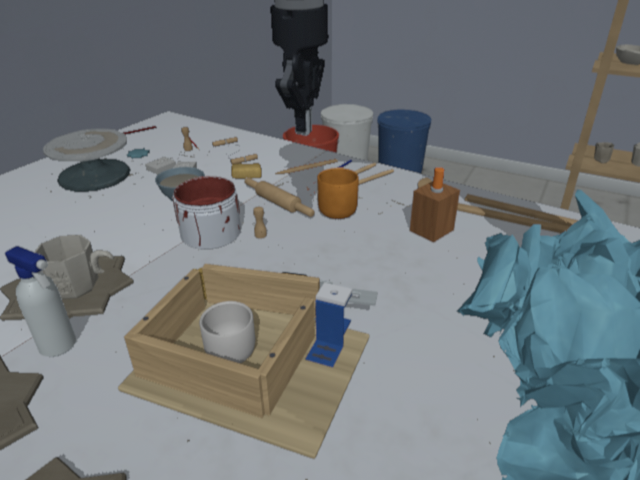

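View pics/t1.png

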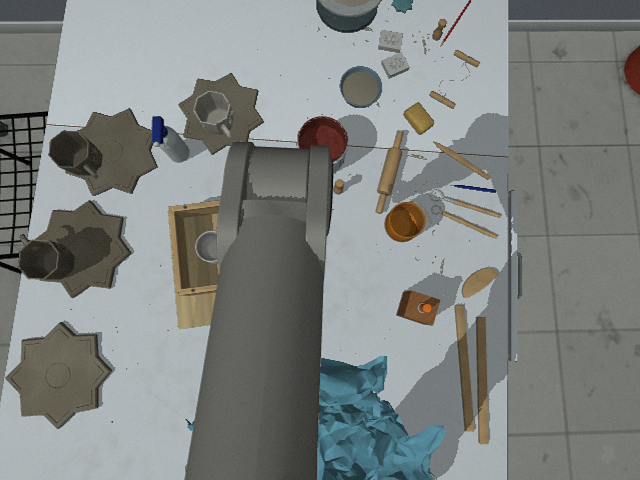

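Call:
jog_arm:
  rows: [0, 0, 0.06, 0, 0, 0, -1, 0, 0, 0.06, 0, 0, 0, -1, 0, 0, 0.06, 0, 0, 0, -1, 0, 0, 0.05, 0, 0, -0.9, -1, 0, 0.015, 0, 0, 0, 0, -1, 0, 0, 0, 0, 0, 0, -1]

```text
time: 3.2
tcp_pos: [0.6265, 0.0126, 0.0573]
eef_rot: [-3.141, -0.001, -2.987]
contact_force: [1.0, -0.5, 1.1]
opening: -0.0001
```

```bash
python3 st.py
python3 - <<'E'
from h import *
save('scene','s2.png');crop('s2.png','s2a.png',220,180,420,330,4)
E
```

```text
time 3.2
qpos [-0.4009  0.5748  0.3708  1.8654 -0.2911  0.7552  1.8547]
tcp_pos [0.6265 0.0126 0.0573]
eef_rot [-3.1414e+00 -7.0000e-04 -2.9871e+00]
contact_force [ 0.9879 -0.5312  1.1202]
torque [-0.0124 -0.0675 -0.0002]
opening -0.0001
```

View pics/s2a.png

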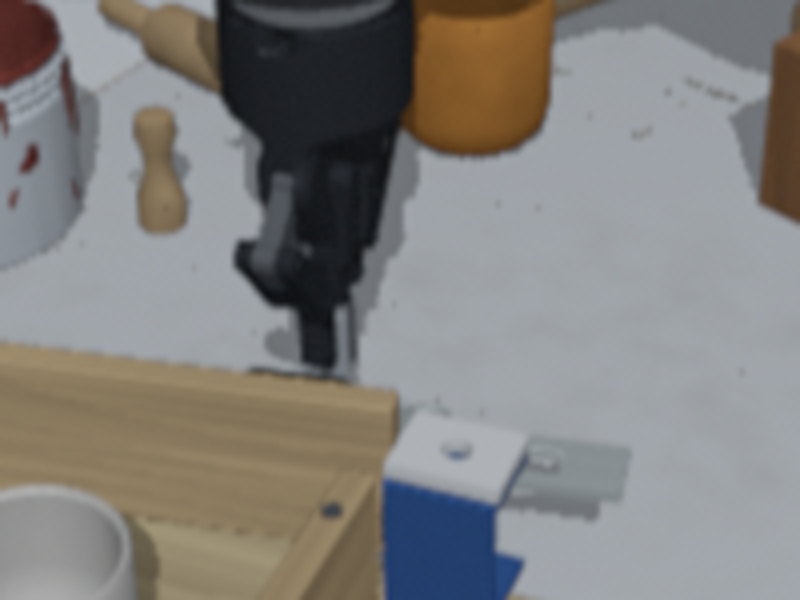

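Call:
jog_arm:
  rows: [0, 0.008, 0, 0, 0, 2.6, -1, 0, 0.008, 0, 0, 0, 0, -1, 0, 0.006, 0, 0, 0, 0, -1, 0, 0.006, 0, 0, 0, 0, -1, 0, 0.004, 0, 0, 0, 0, -1]

```text
time: 3.88
tcp_pos: [0.6251, 0.0443, 0.0638]
eef_rot: [-3.141, 0.007, -3.033]
contact_force: [-1.8, -2.0, -0.6]
opening: 0.0001
```

Call:
jog_arm:
  rows: [0, 0.005, 0.004, 0, 0, 0, -1, 0, 0.005, 0.003, 0, 0, 0, -1, 0, 0.004, 0.002, 0, 0, 0, -1]

```text
time: 4.25
tcp_pos: [0.6247, 0.0575, 0.055]
eef_rot: [-3.139, 0.009, -3.034]
contact_force: [0.7, -14.7, 11.2]
opening: -0.0002
```

```bash
python3 st.py
python3 - <<'E'
from h import *
save('scene','s3.png');crop('s3.png','s3a.png',220,180,420,330,4)
E
```

```text
time 4.25
qpos [-0.4826  0.5767  0.3818  1.8731 -0.3023  0.7391  1.7453]
tcp_pos [0.6247 0.0575 0.055 ]
eef_rot [-3.1394  0.0093 -3.0338]
contact_force [  0.6744 -14.6604  11.2432]
torque [-2.79   -0.0823  0.0474]
opening -0.0002
```

View pics/s3a.png

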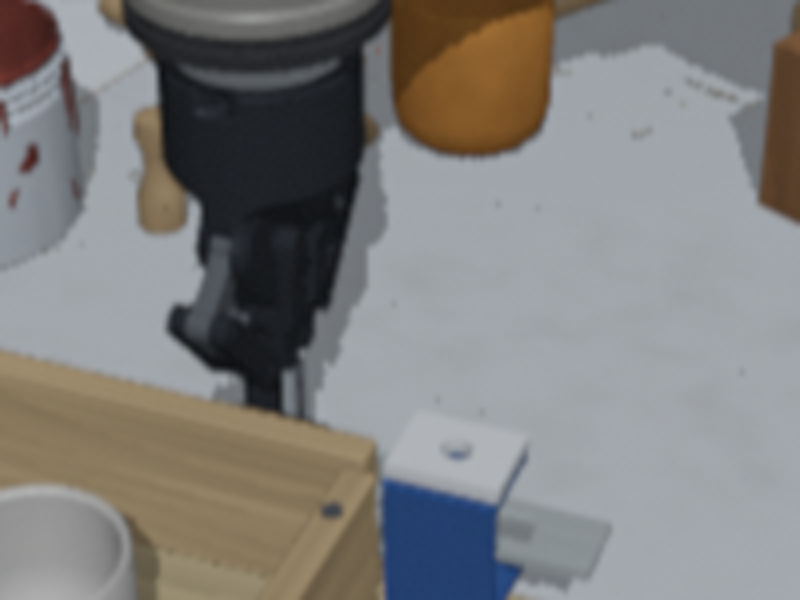

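Call:
jog_arm:
  rows: [0, 0.001, -0.004, 0, 0, 0, -1, 0, 0.001, -0.002, 0, 0, 0, -1]

```text
time: 4.55
tcp_pos: [0.6238, 0.0559, 0.0594]
eef_rot: [-3.135, 0.007, -3.037]
contact_force: [2.5, -8.3, -6.4]
opening: 0.0
```

```bash
python3 st.py
python3 - <<'E'
from h import *
save('scene','s4.png');crop('s4.png','s4a.png',260,240,400,345,5.5)
E
```

```text
time 4.55
qpos [-0.4882  0.5707  0.389   1.8725 -0.2954  0.7479  1.7378]
tcp_pos [0.6238 0.0559 0.0594]
eef_rot [-3.1349  0.0074 -3.0365]
contact_force [ 2.4557 -8.314  -6.4079]
torque [-1.8929 -0.4612 -0.0583]
opening 0.0
```

View pics/s4a.png

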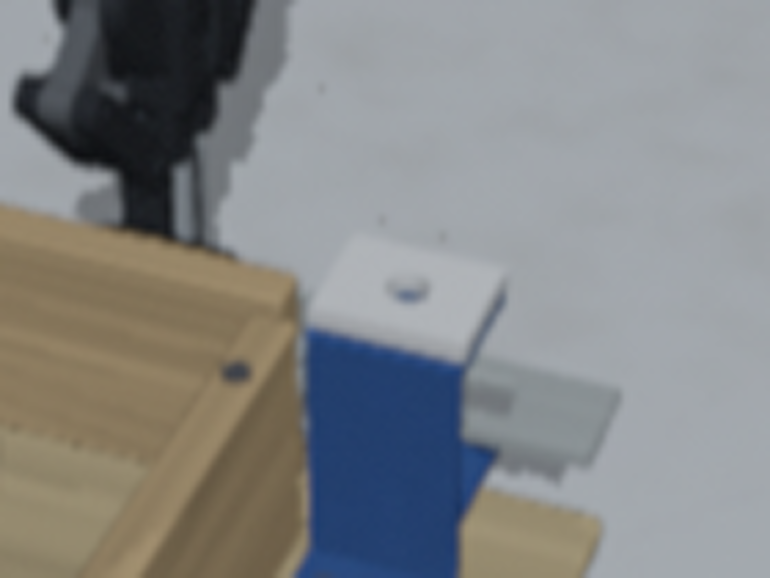

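Run:
```python
from h import *
def q(x,y):return (260+(x+.5)/5.5-.5,240+(y+.5)/5.5-.5)
for n,p,z in[('tip far',(620,390),.066),('tip near',(590,462),.066),('gate inner free top',(278,308),.087),('gate outer free top',(296,274),.087),('hole',(408,289),.096),('cL',(308,326),.096),('cF',(355,236),.096),('cR',(506,270),.096),('cN',(463,361),.096)]:print(n,atz('scene',*q(*p),z).round(4))
```

```text
tip far [0.4759 0.058  0.066 ]
tip near [0.4716 0.0881 0.066 ]
gate inner free top [0.5623 0.0923 0.087 ]
gate outer free top [0.565  0.0772 0.087 ]
hole [0.5298 0.079  0.096 ]
cL [0.5461 0.1048 0.096 ]
cF [0.5531 0.065  0.096 ]
cR [0.51   0.0596 0.096 ]
cN [0.5038 0.0989 0.096 ]
```

Call:
jog_arm:
  rows: [0, -0.02, 0, 0, 0, 0, -1, 0, -0.03, 0, 0, 0, 0, -1, 0, -0.01, -0.06, 0, 0, 0, -1, 0, -0.02, -0.06, 0, 0, 0, 0, 0.02, -0.04, -0.06, 0, 0, 0, 1, 0.02, -0.04, 0, 0, 0, 0, 1, 0.02, -0.04, 0, 0, 0, 0, 1, 0, 0, 0, 0, 0, 0, 1]

```text
time: 5.6
tcp_pos: [0.5856, -0.1521, 0.2344]
eef_rot: [-3.135, 0.008, -3.038]
contact_force: [-0.1, 0.7, -0.4]
opening: 0.0852
```

```bash
python3 st.py
python3 - <<'E'
from h import *
save('scene','s5.png');crop('s5.png','s5a.png',220,160,420,310,4)
save('top','t5.png');crop('t5.png','t5a.png',155,185,305,335,5)
E
```

```text
time 5.6
qpos [-0.2678  0.3318  0.5213  1.7961 -0.1837  1.0524  1.9943]
tcp_pos [ 0.5856 -0.1521  0.2344]
eef_rot [-3.135   0.0082 -3.0378]
contact_force [-0.057   0.7117 -0.3963]
torque [ 0.0523 -0.019   0.0285]
opening 0.0852
```

View pics/t5a.png

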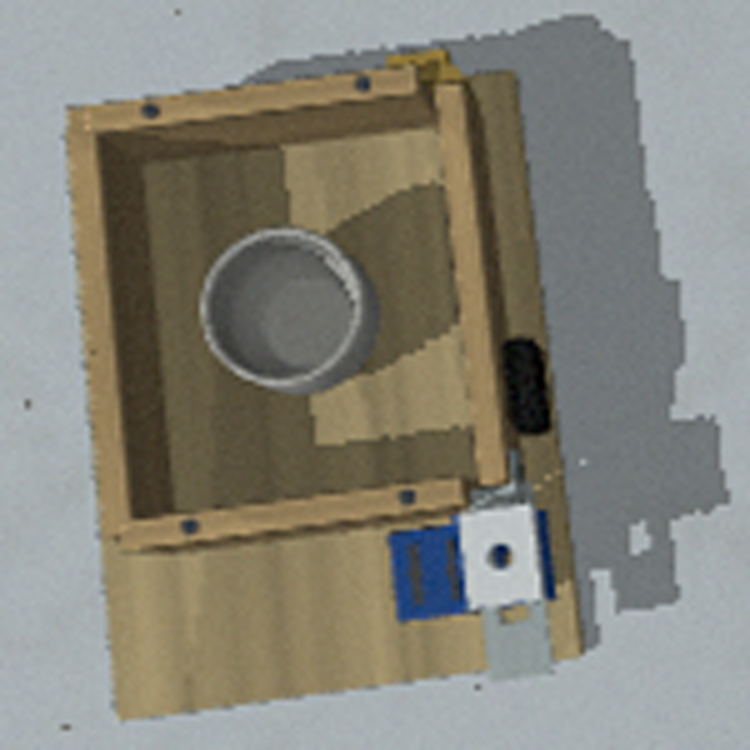

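View pics/s5.png

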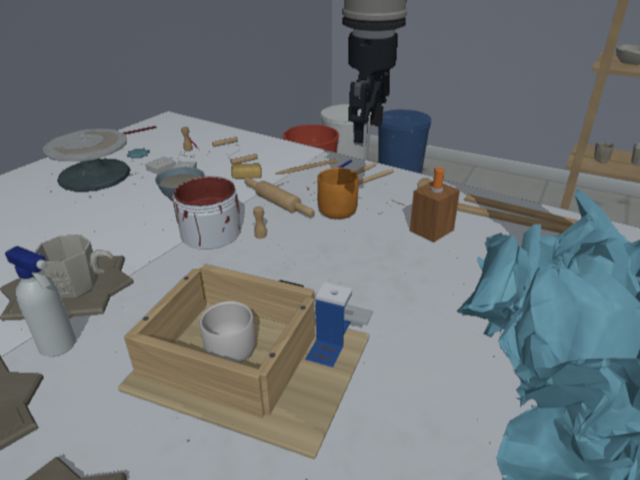

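Call:
jog_arm:
  rows: [0.026, -0.035, 0, 0, 0, 0, 1, 0.026, -0.035, 0, 0, 0, 0, 1, 0.026, -0.035, 0, 0, 0, 0, 1, 0.027, -0.036, 0, -0.4, 0.5, 0, 1, 0, 0, 0, 0, 0, 0, 1, 0, 0, 0, 0, 0, 0, 1]

```text
time: 6.45
tcp_pos: [0.4999, -0.2976, 0.2316]
eef_rot: [3.137, -0.002, -3.022]
contact_force: [0.1, -0.1, 1.0]
opening: 0.0855
```

```bash
python3 st.py
python3 - <<'E'
from h import *
save('scene','s6.png');crop('s6.png','s6a.png',360,60,520,250,3.1)
E
```

```text
time 6.45
qpos [-0.0378  0.3085  0.5767  1.8422 -0.1943  1.0509  2.306 ]
tcp_pos [ 0.4999 -0.2976  0.2316]
eef_rot [ 3.1374e+00 -2.2000e-03 -3.0215e+00]
contact_force [ 0.121  -0.137   1.0086]
torque [ 0.0351 -0.0159  0.0729]
opening 0.0855
```

View pics/s6a.png

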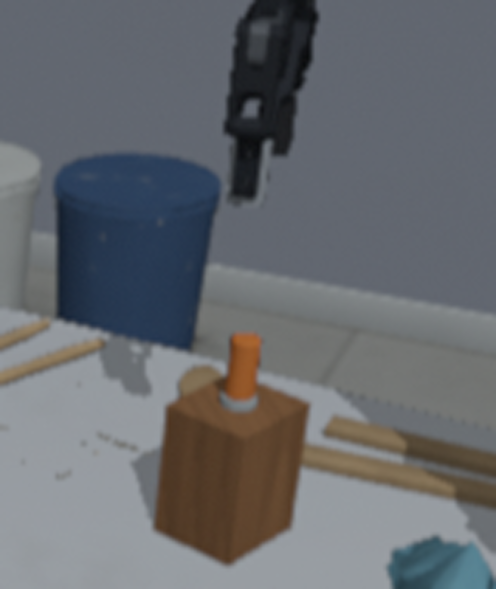

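Call:
jog_arm:
  rows: [0.005, -0.004, 0.03, 0.2, -0.1, 0, 1, 0, 0, 0.04, 0, 0, 0, 1, 0, 0, 0.03, 0, 0, 0, 1, 0, 0, 0.02, 0, 0, 0, 1, 0, 0, 0, 0, 0, 0, 1]

```text
time: 7.12
tcp_pos: [0.5001, -0.2956, 0.1079]
eef_rot: [3.14, 0.001, -3.01]
contact_force: [0.8, 0.3, 0.3]
opening: 0.0859
```

```bash
python3 st.py
python3 - <<'E'
from h import *
save('scene','s7.png');crop('s7.png','s7a.png',380,100,500,250,3.9)
E
```

```text
time 7.125
qpos [ 0.0268  0.4586  0.5083  1.9509 -0.3055  0.8072  2.4067]
tcp_pos [ 0.5001 -0.2956  0.1079]
eef_rot [ 3.1401e+00  1.1000e-03 -3.0105e+00]
contact_force [0.7893 0.2733 0.311 ]
torque [ 0.0392 -0.0077  0.0113]
opening 0.0859
```

View pics/s7a.png

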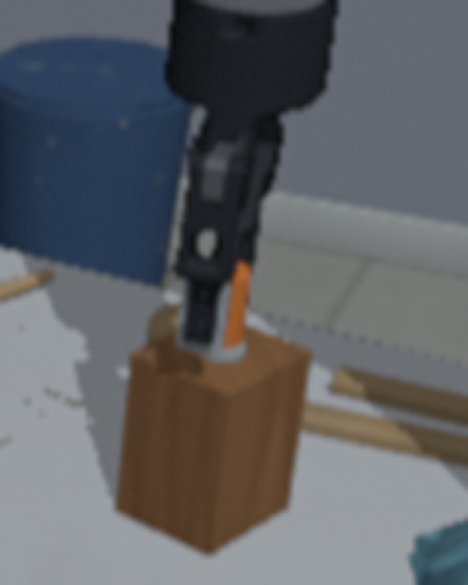

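Call:
jog_arm:
  rows: [0.006, -0.006, 0.002, 0.1, 0.1, 0, 1, 0, 0, 0, 0, 0, 0, 1, 0, 0, 0, 0, 0, 0, 1]

```text
time: 7.55
tcp_pos: [0.4966, -0.3032, 0.109]
eef_rot: [-3.139, 0.004, -3.01]
contact_force: [0.5, 0.9, 0.2]
opening: 0.0857
```

```bash
python3 st.py
python3 - <<'E'
from h import *
save('scene','s8.png');crop('s8.png','s8a.png',380,100,500,250,3.9)
E
```

```text
time 7.55
qpos [ 0.038   0.4565  0.5105  1.9516 -0.3039  0.8044  2.42  ]
tcp_pos [ 0.4966 -0.3032  0.109 ]
eef_rot [-3.1393  0.0035 -3.0096]
contact_force [0.4691 0.8682 0.216 ]
torque [ 0.0383 -0.001   0.0205]
opening 0.0857
```

View pics/s8a.png

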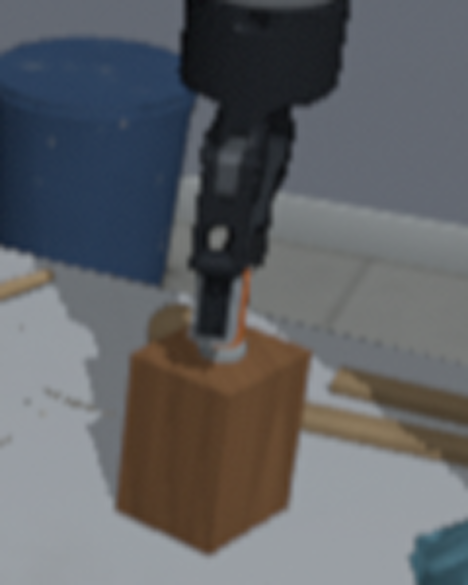

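Run:
```python
from h import *
s=read_state();t=s['tcp_pos'];y=s['eef_rot'][2];J=np.array([np.sin(y),-np.cos(y),0])
for z in(.1,.12,.14):
  for k in(-.0425,0,.0425): print(z,k,((proj('scene',[*(t+J*k)[:2],z])-[380,100])*3.9).round(0))
print('pin',[((proj('scene',[.4955,-.302,z])-[380,100])*3.9).round() for z in(.095,.12,.141)])
print('s0 head meas', ((np.array([438.7,168.7])-[380,100])*3.9),((np.array([436.5,189])-[380,100])*3.9))
```

```text
0.1 -0.0425 [230. 308.]
0.1 0 [216. 343.]
0.1 0.0425 [201. 380.]
0.12 -0.0425 [235. 273.]
0.12 0 [221. 307.]
0.12 0.0425 [206. 344.]
0.14 -0.0425 [239. 237.]
0.14 0 [225. 271.]
0.14 0.0425 [210. 307.]
pin [array([216., 353.]), array([222., 309.]), array([227., 270.])]
s0 head meas [228.93 267.93] [220.35 347.1 ]
```

Call:
jog_arm:
  rows: [0, 0, 0.005, 0, 0, 0, 1, 0, 0, 0, 0, 0, 0, 0.2, 0, 0, 0, 0, 0, 0, -1, 0, 0, 0, 0, 0, 0, -1, 0, 0, 0, 0, 0, 0, -1]
  force: 40

```text
time: 8.22
tcp_pos: [0.4967, -0.3027, 0.104]
eef_rot: [-3.14, 0.004, -3.009]
contact_force: [-1.4, 3.1, 4.2]
opening: 0.019
```

```bash
python3 st.py
```

```text
time 8.225
qpos [ 0.0415  0.4634  0.5062  1.9546 -0.3098  0.7953  2.4243]
tcp_pos [ 0.4967 -0.3027  0.104 ]
eef_rot [-3.1401  0.0037 -3.0095]
contact_force [-1.4014  3.0977  4.1809]
torque [0.5438 0.3623 0.0419]
opening 0.019
```

Call:
jog_arm:
  rows: [0, 0, 0, 0, -0.2, 0, -1, 0, 0, -0.01, 0, 0, 0, -1, 0, 0, -0.02, 0, 0, 0, -1, 0, 0, -0.03, 0, 0, 0, -1, 0, 0, -0.03, 0, 0, 0, -1, 0, 0, -0.03, 0, 0, 0, -1, 0, 0, -0.01, 0, 0, 0, -1, 0, 0, 0, 0, 0, 0, -1]
  force: 60

```text
time: 9.22
tcp_pos: [0.4954, -0.3029, 0.2403]
eef_rot: [-3.14, 0.008, -3.01]
contact_force: [-0.2, 0.3, -1.5]
opening: 0.0185
```

```bash
python3 st.py
python3 - <<'E'
from h import *
save('scene','s9.png');crop('s9.png','s9a.png',380,40,500,250,2.8)
E
```

```text
time 9.225
qpos [-0.0372  0.2905  0.5851  1.8441 -0.1866  1.0533  2.3224]
tcp_pos [ 0.4954 -0.3029  0.2403]
eef_rot [-3.1395  0.0078 -3.0103]
contact_force [-0.2112  0.2531 -1.5064]
torque [ 0.0286 -0.0342 -0.0136]
opening 0.0185
```

View pics/s9a.png

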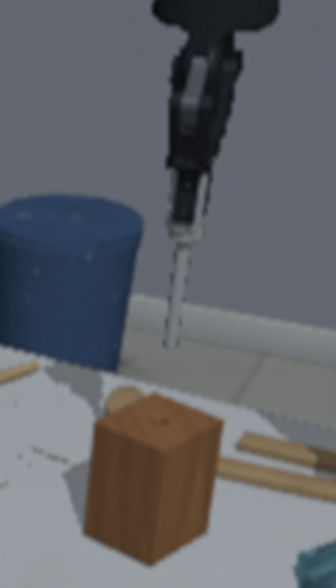

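Call:
jog_arm:
  rows: [-0.01, 0.03, 0, 0, 0.4, 0, -1, -0.011, 0.047, 0, 0, 0, 0, -1, -0.011, 0.047, 0, 0, 0, 0, -1, -0.011, 0.047, 0, 0, 0, 0, -1, -0.011, 0.047, 0, 0, 0, 0, -1, -0.011, 0.047, 0, 0, 0, 0, -1, -0.01, 0.047, 0, 0, 0, 0, -1, -0.005, 0.03, 0, 0, 0, 0, -1, 0, 0, 0, 0, 0, 0, -1, 0, 0, 0, 0, 0, 0, -1]

```text
time: 10.52
tcp_pos: [0.5254, 0.0573, 0.2267]
eef_rot: [-3.138, -0.017, -3.012]
contact_force: [-0.5, -1.2, -1.4]
opening: 0.0186
```

```bash
python3 st.py
```

```text
time 10.525
qpos [-0.5761  0.2067  0.3984  1.9446 -0.0905  1.025   1.5638]
tcp_pos [0.5254 0.0573 0.2267]
eef_rot [-3.1383 -0.0169 -3.0118]
contact_force [-0.4725 -1.1694 -1.417 ]
torque [ 0.0083  0.034  -0.0279]
opening 0.0186
```

Call:
jog_arm:
  rows: [-0.008, 0.021, 0.01, -0.2, -0.9, 0, -1, 0, 0, 0, 0, 0, 0, -1, 0, 0, 0, 0, 0, 0, -1]

```text
time: 10.9
tcp_pos: [0.5305, 0.0786, 0.2147]
eef_rot: [-3.142, -0.001, -3.015]
contact_force: [0.1, -0.3, -0.6]
opening: 0.0189
```

```bash
python3 st.py
python3 - <<'E'
from h import *
save('scene','s10.png');crop('s10.png','s10a.png',270,140,390,330,4)
save('top','t10.png')
E
```

```text
time 10.9
qpos [-0.5972  0.2243  0.3846  1.9516 -0.1004  0.9854  1.5321]
tcp_pos [0.5305 0.0786 0.2147]
eef_rot [-3.1415e+00 -1.5000e-03 -3.0147e+00]
contact_force [ 0.0606 -0.2607 -0.5923]
torque [-0.0285  0.022   0.0008]
opening 0.0189
```

View pics/s10a.png

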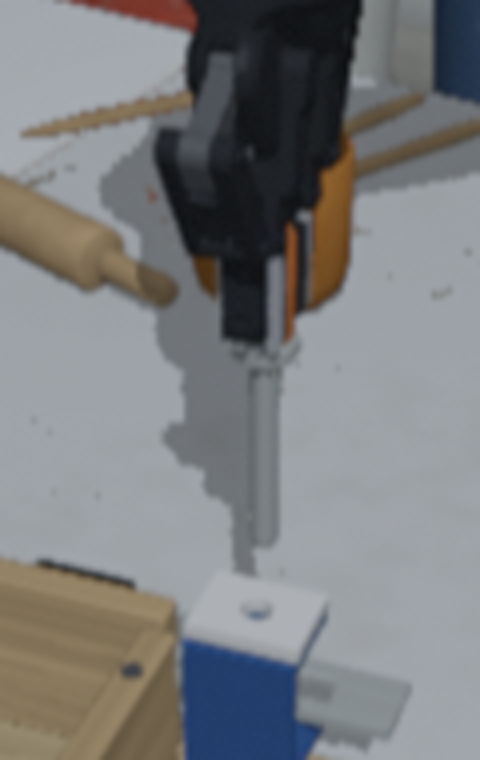

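View pics/t10.png

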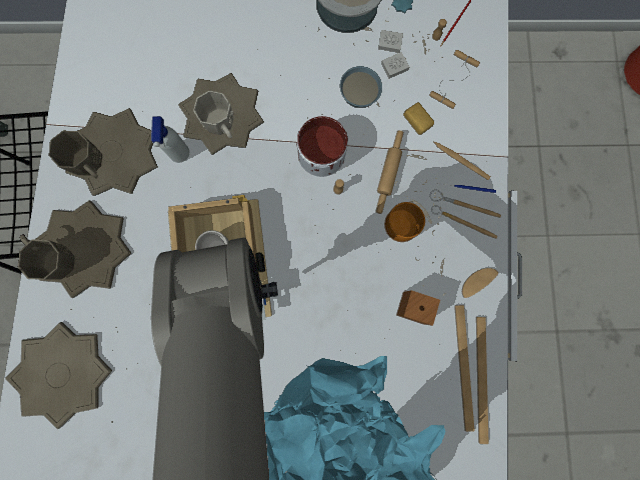

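Run:
```python
from h import *
s=read_state();t=s['tcp_pos']
im=cv2.imread('pics/s10.png')
cv2.imwrite('pics/s10b.png',cv2.resize(im[225:305,310:360],None,fx=10,fy=10,interpolation=cv2.INTER_CUBIC)[:600])
cv2.imwrite('pics/s10c.png',cv2.resize(im[220:300,310:360],None,fx=7,fy=7,interpolation=cv2.INTER_CUBIC))
for z in(.2057,.18,.15,.1287,.1257):print(z,proj('scene',[t[0],t[1],z]).round(2), ((proj('scene',[t[0],t[1],z])-[310,220])*7).round())
```

```text
0.2057 [333.8  228.35] [167.  58.]
0.18 [333.71 244.2 ] [166. 169.]
0.15 [333.61 261.92] [165. 293.]
0.1287 [333.54 274.03] [165. 378.]
0.1257 [333.53 275.7 ] [165. 390.]
```

View pics/s10c.png

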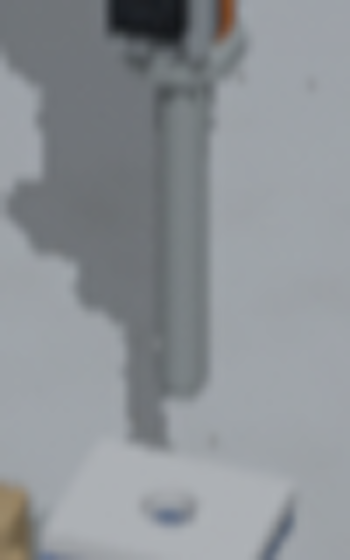

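Run:
```python
from h import *
s=read_state();t=s['tcp_pos']
c=lambda x,y:(310+(x+.5)/7-.5,220+(y+.5)/7-.5)
p0=proj('scene',[t[0],t[1],.096]);print(p0,c(168,507))
h=atz('scene',*c(168,507),.096)
# pin: two axis points
for x in (183.5,184.5,185.5):
  u=c(x,0)[0]
  for dr in(0,-.5):
    p=atz('scene',u,p0[1]+dr,.096);d=(h-p)[:2];y=s['eef_rot'][2]
    print(x,dr,h.round(4),p.round(4),d.round(4),'tool',np.round([np.cos(y)*d[0]+np.sin(y)*d[1],np.sin(y)*d[0]-np.cos(y)*d[1]],4))
```

```text
[333.43210526 291.8944201 ] (333.57142857142856, 292.0)
183.5 0 [0.5302 0.0788 0.096 ] [0.5274 0.0771 0.096 ] [0.0028 0.0017] tool [-0.003   0.0013]
183.5 -0.5 [0.5302 0.0788 0.096 ] [0.5279 0.0761 0.096 ] [0.0023 0.0028] tool [-0.0026  0.0025]
184.5 0 [0.5302 0.0788 0.096 ] [0.5272 0.077  0.096 ] [0.003  0.0018] tool [-0.0032  0.0014]
184.5 -0.5 [0.5302 0.0788 0.096 ] [0.5277 0.076  0.096 ] [0.0024 0.0029] tool [-0.0028  0.0025]
185.5 0 [0.5302 0.0788 0.096 ] [0.527  0.0769 0.096 ] [0.0032 0.0019] tool [-0.0034  0.0015]
185.5 -0.5 [0.5302 0.0788 0.096 ] [0.5275 0.0759 0.096 ] [0.0026 0.003 ] tool [-0.003   0.0026]
```

Call:
jog_arm:
  rows: [-0.003, 0.002, 0.01, 0, 0, 0, -1, 0, 0, 0.007, 0, 0, 0, -1, 0, 0, 0, 0, 0, 0, -1, 0, 0, 0, 0, 0, 0, -1]

```text
time: 11.5
tcp_pos: [0.5334, 0.0807, 0.1965]
eef_rot: [-3.142, -0.001, -3.015]
contact_force: [-0.3, -0.1, -1.2]
opening: 0.0187
```

```bash
python3 st.py
python3 - <<'E'
from h import *
im=save('scene','s11.png')[:,:,::-1]
cv2.imwrite('pics/s11c.png',cv2.resize(im[235:305,310:360],None,fx=8,fy=8,interpolation=cv2.INTER_CUBIC))
s=read_state();t=s['tcp_pos']
print([((proj('scene',[t[0],t[1],z])-[310,235]+.5)*8).round(0)for z in(t[2]-.089,.096)])
E
```

```text
time 11.5
qpos [-0.5919  0.2516  0.3801  1.9634 -0.1141  0.9485  1.5411]
tcp_pos [0.5334 0.0807 0.1965]
eef_rot [-3.1416e+00 -1.5000e-03 -3.0155e+00]
contact_force [-0.2779 -0.0757 -1.1808]
torque [ 0.0062 -0.0218 -0.0059]
opening 0.0187
[array([173., 411.]), array([173., 461.])]
```

View pics/s11c.png

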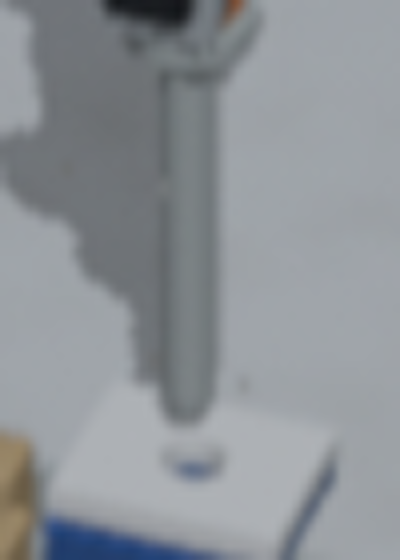

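Call:
jog_arm:
  rows: [0.0007, 0, 0.005, 0, 0, 0, -1, 0, 0, 0.005, 0, 0, 0, -1, 0, 0, 0, 0, 0, 0, -1]

```text
time: 11.92
tcp_pos: [0.5326, 0.0807, 0.186]
eef_rot: [3.141, -0.001, -3.015]
contact_force: [-0.7, -1.0, -1.0]
opening: 0.0188
```

```bash
python3 st.py
python3 - <<'E'
from h import *
im=save('scene','s12.png')[:,:,::-1]
cv2.imwrite('pics/s12c.png',cv2.resize(im[235:305,310:360],None,fx=8,fy=8,interpolation=cv2.INTER_CUBIC))
E
```

```text
time 11.925
qpos [-0.5887  0.2631  0.3775  1.9753 -0.1206  0.9255  1.5468]
tcp_pos [0.5326 0.0807 0.186 ]
eef_rot [ 3.1414e+00 -1.1000e-03 -3.0153e+00]
contact_force [-0.692  -0.9797 -0.9651]
torque [ 0.0023 -0.0563  0.022 ]
opening 0.0188
```

View pics/s12c.png

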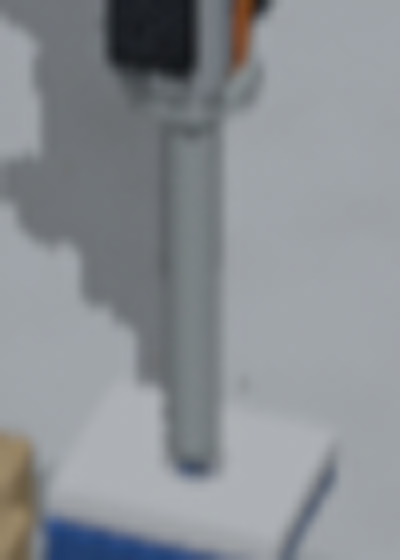

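Call:
jog_arm:
  rows: [0, 0.0003, 0.002, 0, 0, 0, -1, 0, 0, 0.0015, 0, 0, 0, -1, 0, 0, 0, 0, 0, 0, -1]

```text
time: 12.35
tcp_pos: [0.5328, 0.081, 0.1827]
eef_rot: [3.141, -0.001, -3.015]
contact_force: [-0.3, -0.5, -1.2]
opening: 0.0188
```

```bash
python3 st.py
```

```text
time 12.35
qpos [-0.5879  0.2675  0.3764  1.9783 -0.1231  0.9179  1.5484]
tcp_pos [0.5328 0.081  0.1827]
eef_rot [ 3.1413e+00 -6.0000e-04 -3.0154e+00]
contact_force [-0.2991 -0.5302 -1.2216]
torque [ 0.0004  0.0162 -0.0138]
opening 0.0188
```

No contact at nose z ≈ 0.094, so it seems to be entering; continue slowly.

Call:
jog_arm:
  rows: [0, 0, 0.002, 0, 0, 0, -1, 0, 0, 0.002, 0, 0, 0, -1, 0, 0, 0, 0, 0, 0, -1]

```text
time: 12.72
tcp_pos: [0.5328, 0.081, 0.1784]
eef_rot: [3.141, -0.001, -3.015]
contact_force: [-0.6, 0.1, -1.4]
opening: 0.0182
```

```bash
python3 st.py
python3 - <<'E'
from h import *
im=save('scene','s13.png')[:,:,::-1]
cv2.imwrite('pics/s13c.png',cv2.resize(im[235:305,310:360],None,fx=8,fy=8,interpolation=cv2.INTER_CUBIC))
E
```

```text
time 12.725
qpos [-0.5863  0.2729  0.3752  1.9823 -0.1261  0.909   1.551 ]
tcp_pos [0.5328 0.081  0.1784]
eef_rot [ 3.1412e+00 -6.0000e-04 -3.0154e+00]
contact_force [-0.5946  0.0581 -1.4025]
torque [0.031  0.0667 0.0566]
opening 0.0182
```

View pics/s13c.png

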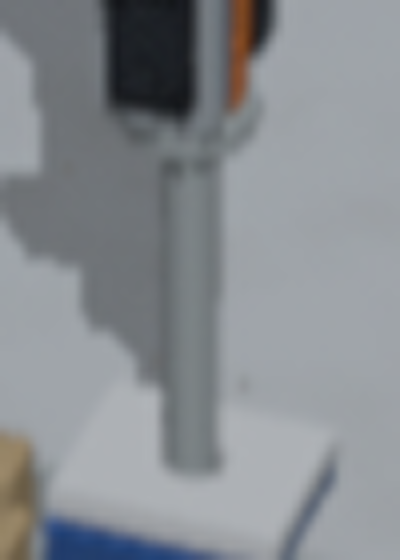

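Call:
jog_arm:
  rows: [0, 0, 0.003, 0, 0, 0, -1, 0, 0, 0.003, 0, 0, 0, -1, 0, 0, 0.003, 0, 0, 0, -1, 0, 0, 0, 0, 0, 0, -1]

```text
time: 13.28
tcp_pos: [0.5327, 0.0811, 0.1688]
eef_rot: [3.141, -0.001, -3.015]
contact_force: [0.6, -0.5, -1.6]
opening: 0.0186
```

```bash
python3 st.py
```

```text
time 13.275
qpos [-0.5826  0.2855  0.3723  1.9909 -0.133   0.8888  1.5571]
tcp_pos [0.5327 0.0811 0.1688]
eef_rot [ 3.1412e+00 -7.0000e-04 -3.0154e+00]
contact_force [ 0.5717 -0.4858 -1.6042]
torque [ 0.0268  0.0278 -0.0264]
opening 0.0186
```

Call:
jog_arm:
  rows: [0, 0, 0.003, 0, 0, 0, -1, 0, 0, 0.003, 0, 0, 0, -1, 0, 0, 0.003, 0, 0, 0, -1, 0, 0, 0.003, 0, 0, 0, -1, 0, 0, 0.003, 0, 0, 0, -1, 0, 0, 0, 0, 0, 0, -1]

```text
time: 14.02
tcp_pos: [0.5326, 0.0811, 0.1526]
eef_rot: [3.141, -0.001, -3.015]
contact_force: [-0.8, -0.5, -2.3]
opening: 0.0183
```

```bash
python3 st.py
```

```text
time 14.025
qpos [-0.5761  0.3075  0.3667  2.0046 -0.1449  0.855   1.5675]
tcp_pos [0.5326 0.0811 0.1526]
eef_rot [ 3.1412e+00 -1.0000e-03 -3.0153e+00]
contact_force [-0.7886 -0.5483 -2.254 ]
torque [0.0758 0.0476 0.0042]
opening 0.0183
```

Call:
jog_arm:
  rows: [0, 0, 0.003, 0, 0, 0, -1, 0, 0, 0.003, 0, 0, 0, -1, 0, 0, 0.003, 0, 0, 0, -1, 0, 0, 0.003, 0, 0, 0, -1, 0, 0, 0.003, 0, 0, 0, -1, 0, 0, 0.003, 0, 0, 0, -1, 0, 0, 0, 0, 0, 0, -1]

```text
time: 14.9
tcp_pos: [0.5325, 0.0811, 0.1333]
eef_rot: [3.141, -0.001, -3.015]
contact_force: [-0.5, 0.0, -1.1]
opening: 0.0189
```

```bash
python3 st.py
python3 - <<'E'
from h import *
im=save('scene','s14.png')[:,:,::-1]
cv2.imwrite('pics/s14c.png',cv2.resize(im[245:325,300:380],None,fx=7,fy=7,interpolation=cv2.INTER_CUBIC))
E
```

```text
time 14.9
qpos [-0.5674  0.3347  0.3589  2.0196 -0.1599  0.8146  1.5805]
tcp_pos [0.5325 0.0811 0.1333]
eef_rot [ 3.1412e+00 -1.1000e-03 -3.0152e+00]
contact_force [-0.5203  0.0207 -1.1382]
torque [0.0139 0.1221 0.0114]
opening 0.0189
```

View pics/s14c.png

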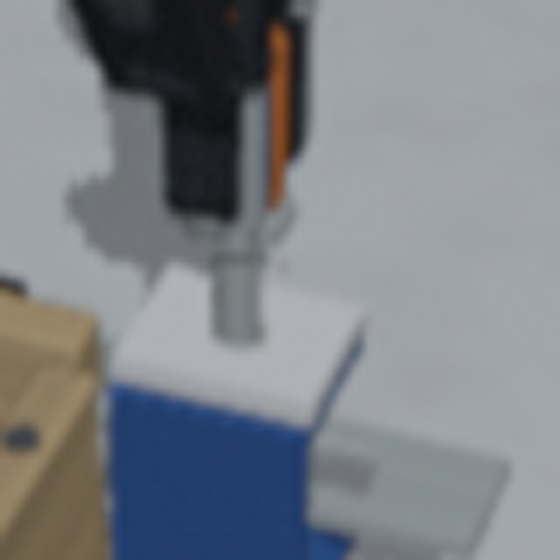

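Call:
jog_arm:
  rows: [0, 0, 0.002, 0, 0, 0, -1, 0, 0, 0.002, 0, 0, 0, -1, 0, 0, 0.002, 0, 0, 0, -1, 0, 0, 0.002, 0, 0, 0, -1, 0, 0, 0.002, 0, 0, 0, -1, 0, 0, 0, 0, 0, 0, -1]

```text
time: 15.7
tcp_pos: [0.5325, 0.0812, 0.1228]
eef_rot: [3.141, -0.001, -3.015]
contact_force: [-1.0, 0.9, -1.2]
opening: 0.0184
```

```bash
python3 st.py
```

```text
time 15.7
qpos [-0.5623  0.3498  0.3539  2.0273 -0.1685  0.7926  1.588 ]
tcp_pos [0.5325 0.0812 0.1228]
eef_rot [ 3.1410e+00 -1.0000e-03 -3.0151e+00]
contact_force [-0.9957  0.8654 -1.2398]
torque [ 0.1014  0.1886 -0.0006]
opening 0.0184
```

Nose is in the lower ear (≈0.034) with no resistance. On, expecting the plunger.

Call:
jog_arm:
  rows: [0, 0, 0.002, 0, 0, 0, -1, 0, 0, 0.002, 0, 0, 0, -1, 0, 0, 0.002, 0, 0, 0, -1, 0, 0, 0.002, 0, 0, 0, -1, 0, 0, 0, 0, 0, 0, -1]

```text
time: 16.32
tcp_pos: [0.5325, 0.0813, 0.1144]
eef_rot: [3.141, -0.001, -3.015]
contact_force: [-1.8, 1.6, -0.5]
opening: 0.0184
```

```bash
python3 st.py
```

```text
time 16.325
qpos [-0.558   0.3623  0.3496  2.033  -0.1756  0.7752  1.594 ]
tcp_pos [0.5325 0.0813 0.1144]
eef_rot [ 3.1408e+00 -1.0000e-03 -3.0151e+00]
contact_force [-1.8398  1.5681 -0.4984]
torque [0.1495 0.3226 0.0501]
opening 0.0184
```

Call:
jog_arm:
  rows: [0, 0, 0.002, 0, 0, 0, -1, 0, 0, 0.002, 0, 0, 0, -1, 0, 0, 0.002, 0, 0, 0, -1, 0, 0, 0.001, 0, 0, 0, -1, 0, 0, 0, 0, 0, 0, -1]

```text
time: 16.95
tcp_pos: [0.5325, 0.0815, 0.1093]
eef_rot: [3.139, -0.001, -3.015]
contact_force: [-3.1, 0.7, 0.8]
opening: 0.0185
```

```bash
python3 st.py
python3 - <<'E'
from h import *
im=save('scene','s15.png')[:,:,::-1]
cv2.imwrite('pics/s15c.png',cv2.resize(im[245:325,300:380],None,fx=7,fy=7,interpolation=cv2.INTER_CUBIC))
E
```

```text
time 16.95
qpos [-0.5542  0.3696  0.3462  2.0365 -0.1815  0.7641  1.5992]
tcp_pos [0.5325 0.0815 0.1093]
eef_rot [ 3.1393e+00 -5.0000e-04 -3.0154e+00]
contact_force [-3.0556  0.663   0.8417]
torque [ 0.0541  0.5499 -0.0175]
opening 0.0185
```

View pics/s15c.png

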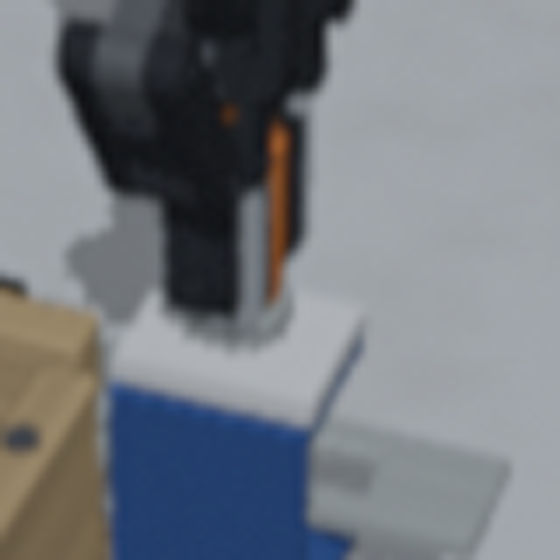

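Call:
jog_arm:
  rows: [0.0003, 0, 0.002, 0, 0, 0, -1, 0, 0, 0.002, 0, 0, 0, -1, 0, 0, 0.002, 0, 0, 0, -1]

```text
time: 17.38
tcp_pos: [0.5326, 0.0815, 0.1047]
eef_rot: [3.138, 0.001, -3.016]
contact_force: [-7.7, -0.0, 15.6]
opening: 0.0185
```

```bash
python3 st.py
```

```text
time 17.375
qpos [-0.551   0.3762  0.3434  2.04   -0.1863  0.7532  1.6034]
tcp_pos [0.5326 0.0815 0.1047]
eef_rot [ 3.1385e+00  6.0000e-04 -3.0156e+00]
contact_force [-7.72310e+00 -1.06000e-02  1.56049e+01]
torque [-0.063   1.6165 -0.0583]
opening 0.0185
```

Call:
jog_arm:
  rows: [0.0005, 0, 0, 0, 0, 0, -1]

```text
time: 17.5
tcp_pos: [0.5323, 0.0815, 0.1047]
eef_rot: [3.138, 0.001, -3.016]
contact_force: [1.3, 1.5, -4.4]
opening: 0.0183
```

```bash
python3 st.py
python3 - <<'E'
from h import *
im=save('scene','s16.png')[:,:,::-1]
cv2.imwrite('pics/s16c.png',cv2.resize(im[260:320,310:370],None,fx=9,fy=9,interpolation=cv2.INTER_CUBIC))
E
```

```text
time 17.5
qpos [-0.5512  0.3755  0.3434  2.041  -0.1861  0.7525  1.6031]
tcp_pos [0.5323 0.0815 0.1047]
eef_rot [ 3.1385e+00  1.0000e-03 -3.0156e+00]
contact_force [ 1.2789  1.4603 -4.3589]
torque [ 0.1295 -0.2987 -0.0126]
opening 0.0183
```

View pics/s16c.png

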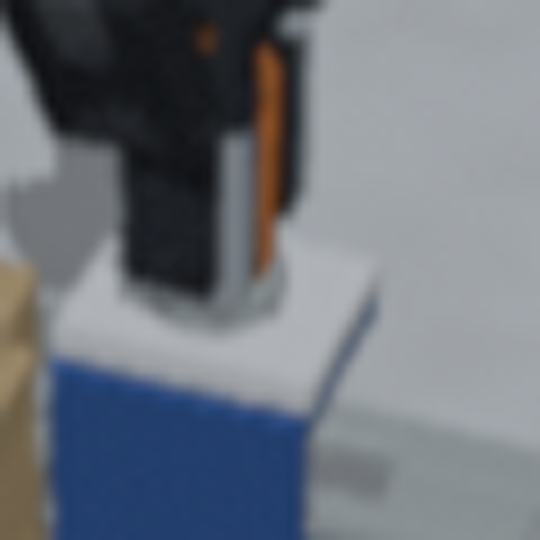

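Call:
jog_arm:
  rows: [0, 0, 0.002, 0, 0, 0, -1, 0, 0, 0.001, 0, 0, 0, -1]

```text
time: 17.8
tcp_pos: [0.5328, 0.0815, 0.103]
eef_rot: [3.138, 0.002, -3.016]
contact_force: [-10.4, -1.0, 23.4]
opening: 0.0186
```

Call:
jog_arm:
  rows: [0, 0, 0, 0, 0, 0, 0, 0, 0, 0, 0, 0, 0, 1, 0, 0, 0, 0, 0, 0, 1, 0, 0, -0.01, 0, 0, 0, 1, 0, 0, 0, 0, 0, 0, 1]

```text
time: 18.42
tcp_pos: [0.5336, 0.0813, 0.1138]
eef_rot: [3.138, 0.003, -3.016]
contact_force: [-0.9, 0.6, 0.8]
opening: 0.0854
```

```bash
python3 st.py
python3 - <<'E'
from h import *
im=save('scene','s17.png')[:,:,::-1]
cv2.imwrite('pics/s17c.png',cv2.resize(im[245:325,300:380],None,fx=7,fy=7,interpolation=cv2.INTER_CUBIC))
E
```

```text
time 18.425
qpos [-0.5552  0.3626  0.3485  2.0342 -0.1793  0.7694  1.5977]
tcp_pos [0.5336 0.0813 0.1138]
eef_rot [ 3.1382  0.0032 -3.016 ]
contact_force [-0.8734  0.6299  0.7576]
torque [-0.0085 -0.0053 -0.0176]
opening 0.0854
```

View pics/s17c.png

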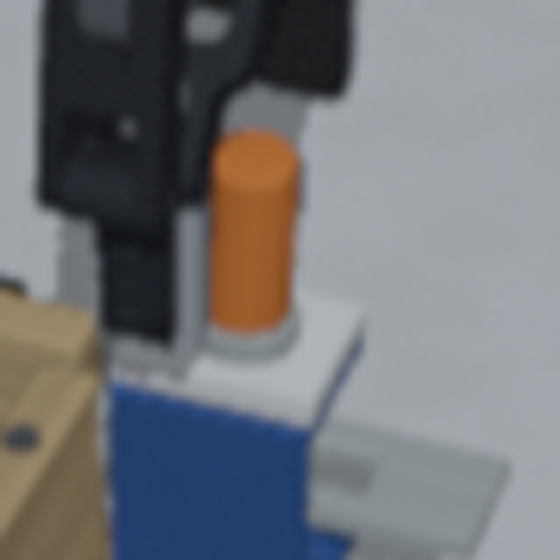

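Pin released, upright, collar apparently on the cushion (crop 250,345). Lift clear and look again.

Call:
jog_arm:
  rows: [0, 0, -0.02, 0, 0, 0, 1, 0, 0, -0.04, 0, 0, 0, 1, 0, 0, -0.05, 0, 0, 0, 1, 0, -0.04, -0.04, 0, 0, 0, 1, 0.0, -0.06, 0, 0, 0, 0, 1, 0.0, -0.06, 0, 0, 0, 0, 1, 0, -0.06, 0, 0, 0, 0, 1, 0, 0, 0, 0, 0, 0, 1]

```text
time: 19.48
tcp_pos: [0.5614, -0.1432, 0.2683]
eef_rot: [3.14, 0.004, -3.012]
contact_force: [-0.2, 1.1, -0.0]
opening: 0.0854
```

```bash
python3 st.py
python3 - <<'E'
from h import *
im=save('scene','s18.png')[:,:,::-1]
cv2.imwrite('pics/s18c.png',cv2.resize(im[245:325,300:380],None,fx=7,fy=7,interpolation=cv2.INTER_CUBIC))
im=save('top','t18.png');crop('t18.png','t18a.png',155,185,305,335,5)
E
```

```text
time 19.475
qpos [-0.2962  0.2552  0.5288  1.8091 -0.1463  1.1117  1.9837]
tcp_pos [ 0.5614 -0.1432  0.2683]
eef_rot [ 3.1396  0.0044 -3.0118]
contact_force [-0.2313  1.0913 -0.0075]
torque [0.0068 0.0148 0.0288]
opening 0.0854
```

View pics/s18c.png

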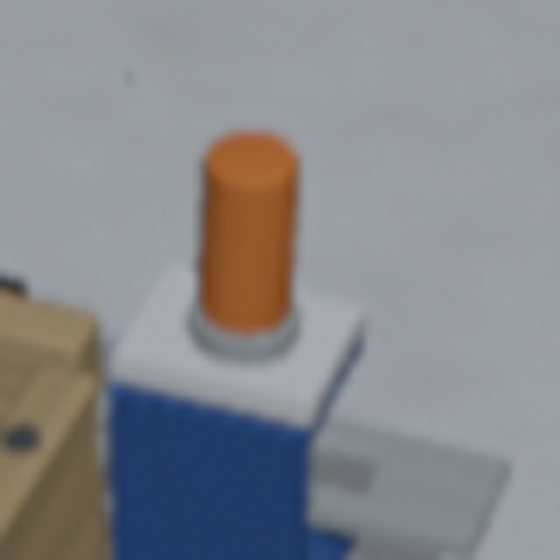

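View pics/t18a.png

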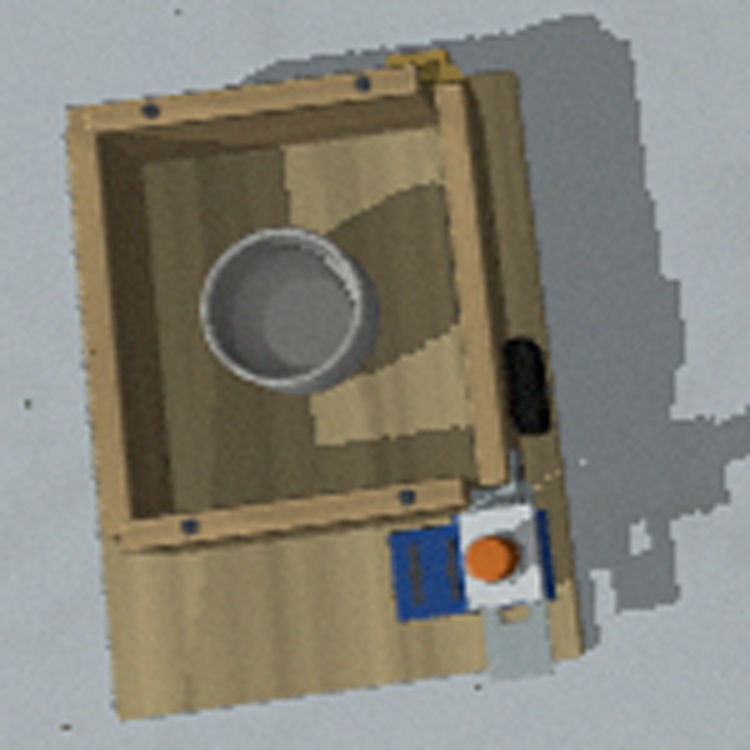

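View pics/s18.png

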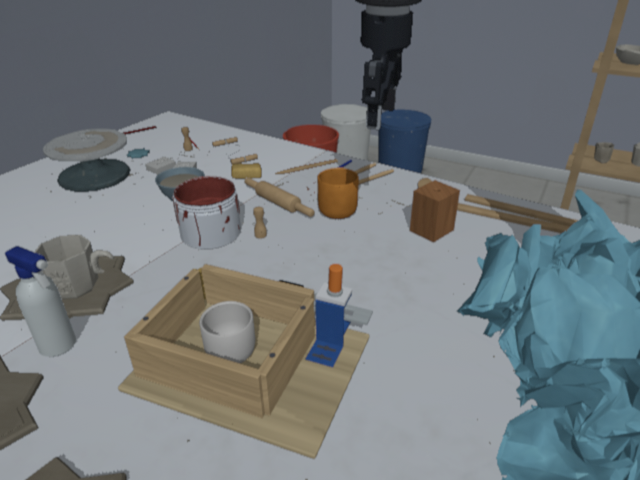

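Run:
```python
from h import *
a=np.linspace(0,2*np.pi,60)
for hx,hy in [(.5302,.0788),(.5295,.078)]:
 for z in(.095,.096,.098,.100):
  for r,dz,n in((.012,0,'collar under'),(.012,.006,'collar top'),(.010,.046,'head top')):
   P=np.array([(proj('scene',[hx+r*np.cos(t),hy+r*np.sin(t),z+dz])-[300,245]+.5)*7 for t in a])
   print(hx,z,n,'cols',P[:,0].min().round(),P[:,0].max().round(),'rows',P[:,1].min().round(),P[:,1].max().round())
```

```text
0.5302 0.095 collar under cols 181.0 296.0 rows 301.0 373.0
0.5302 0.095 collar top cols 181.0 296.0 rows 278.0 350.0
0.5302 0.095 head top cols 190.0 289.0 rows 130.0 188.0
0.5302 0.096 collar under cols 181.0 296.0 rows 297.0 369.0
0.5302 0.096 collar top cols 181.0 296.0 rows 275.0 346.0
0.5302 0.096 head top cols 190.0 289.0 rows 126.0 184.0
0.5302 0.098 collar under cols 181.0 296.0 rows 289.0 361.0
0.5302 0.098 collar top cols 181.0 296.0 rows 267.0 339.0
0.5302 0.098 head top cols 190.0 289.0 rows 118.0 176.0
0.5302 0.1 collar under cols 181.0 296.0 rows 282.0 354.0
0.5302 0.1 collar top cols 181.0 296.0 rows 260.0 331.0
0.5302 0.1 head top cols 190.0 289.0 rows 110.0 168.0
0.5295 0.095 collar under cols 186.0 300.0 rows 299.0 371.0
0.5295 0.095 collar top cols 186.0 301.0 rows 277.0 349.0
0.5295 0.095 head top cols 195.0 294.0 rows 129.0 187.0
0.5295 0.096 collar under cols 186.0 300.0 rows 296.0 368.0
0.5295 0.096 collar top cols 186.0 301.0 rows 273.0 345.0
0.5295 0.096 head top cols 195.0 294.0 rows 125.0 183.0
0.5295 0.098 collar under cols 186.0 300.0 rows 288.0 360.0
0.5295 0.098 collar top cols 186.0 301.0 rows 266.0 337.0
0.5295 0.098 head top cols 195.0 294.0 rows 117.0 175.0
0.5295 0.1 collar under cols 186.0 301.0 rows 281.0 352.0
0.5295 0.1 collar top cols 186.0 301.0 rows 258.0 330.0
0.5295 0.1 head top cols 195.0 294.0 rows 109.0 167.0
```

Run:
```python
from h import *
im=cv2.imread('pics/s18.png');im2=cv2.imread('pics/s10.png')
a=cv2.resize(im[255:305,315:355],None,fx=10,fy=10,interpolation=cv2.INTER_NEAREST)
b=cv2.resize(im2[255:305,315:355],None,fx=10,fy=10,interpolation=cv2.INTER_NEAREST)
cv2.imwrite('pics/s18d.png',np.hstack([cv2.convertScaleAbs(a,alpha=1.6,beta=-60),cv2.convertScaleAbs(b,alpha=1.6,beta=-60)])[:600])
```

```text
(no output)
```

View pics/s18d.png

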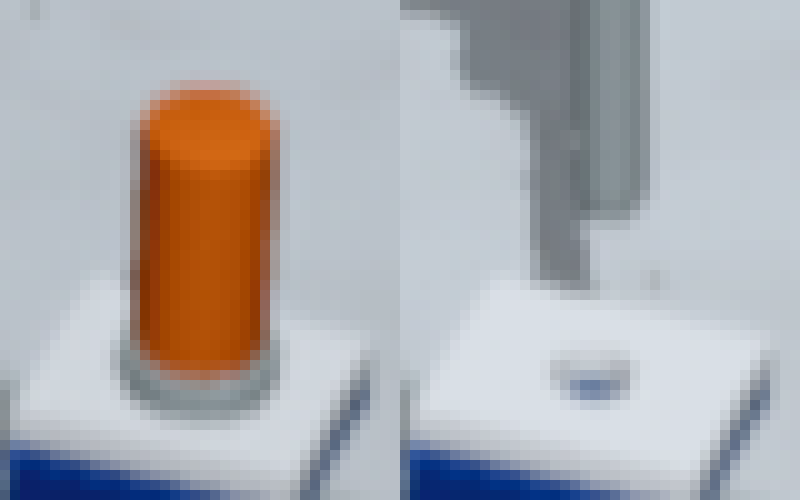

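Run:
```python
from h import *
print(close_job())
```

```text
the job is handed in; nothing more can be done
None
```

I shut the gate, and the orange-headed pin now stands through the upper ear, gate tongue and lower ear with its collar on the cushion. I handed the job in at about 19.6 s. No verdict was reported, so the result rests on my own checks below.

**Gate:** I pushed the pad with about 15 N until the gate met its stop. In the pictures it lies parallel to the frame and in line with the latch hole. I estimate the leftover angle from them at within about 0.005 rad.

**Pin:** I lined the pin up over the hole using the scene camera. It went down through all three holes with almost no resistance until the plunger and cushion. The last push reached 23 N, well under the 60 N limit. I then released the pin and moved the arm well clear.

**Last checks:**
- **Seating:** The arm position at the end of the push puts the collar at about 94 mm with the cushion pressed. The head in the final picture gives about 96 mm. The lower edge of the collar gave 98 mm in one reading, and a closer look suggested it could even sit slightly sunk. I trusted the head and the arm position, but this disagreement is unresolved.
- **Tilt:** The picture suggests about 0.03 rad. The play in the two ears allows about 0.026 rad, and the limit is 0.06.
- **Bystanders:** The wooden stamp and orange pot stand where they were, judged by eye from the pictures.

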